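# Index the sample turret to its third station and lock it with the index pin

### The job

Station three of the sample turret is to be measured next: turn the turret, click by click, until its third station has clicked in under the probe. Stations are counted clockwise as seen from above; the one at the foot of the crank handle is number one. Then take the index pin out of its parking block and lock the turret: set the pin in the rim slot that stands over the lock block on the robot's side, feel gently along the slot for the block's hidden hole, never forcing it, and push it fully home; leave the samples on the bench where they are.

Things in the scene. Friction and masses are not known exactly. Their poses are not given: they have to be found in the camera images.
- turret_base: Fixed grey round base, 256 mm across, 14 mm thick, bolted down. Origin on the turret's upright axis at bench height; x points from the axis to the probe post, y 90 degrees anticlockwise from it seen from above. A low sprung detent roller at x = -90, y = 90 mm presses on a cam below the turret.
- axis (a point): On the turret's upright axis, at the height of its top, 46 mm above the bench. The turret is an bright metal disc 236 mm across, 14 mm thick. On it, at radius 56 mm, eight steel cups 38 mm wide, five with black pucks (up to 70 mm above the bench). Half-way between cups eight open slots in the rim, 14 mm wide, from radius 86 mm outwards, edges chamfered 2 mm.
- turret (a joint): Turret angle, rad, growing clockwise seen from above. A click every 0.785 rad, eight a turn. At 0 the handle is on the base's -y side; at 3.142 it is on the +y side and station three under the probe. Starts between -0.3 and 1.85; stops at -0.80 and 4.0. A click takes 5 to 8 N at the handle, fading half-way; then the turret is drawn into the next. A click is true to 0.02 rad.
- handle (a point): Crank handle: an upright black grip 22 mm across, from 83 to 123 mm above the bench, on a 12 mm spindle fixed to the turret 86 mm from its axis, outside the cup of station one. It does not spin. This point is on its centre line, 105 mm above the bench.
- station_3 (a point): Floor of station three's cup, 47 mm above the bench, 56 mm from the turret's axis, 90 degrees clockwise from the handle.
- probe (a point): Tip of the downward probe, 78 mm above the bench, fixed to the base at its x = 56, y = 0 mm. Its barrel (27 mm across, top at 179 mm) hangs from an arm 30 mm wide, 128 to 154 mm above the bench, on a post 172 mm tall at x = 142 mm of the base.
- lock_mark (a point): Middle of the lock block's slideway under the rim, robot's side (base x = -93.8, y = -38.8 mm), 30 mm above the bench, level with the block's flat top and 2 mm below the rim. The block is clamped up to 7.5 mm further IN or OUT along the radius; where is not measured: feel along the slot for its hole (14 mm wide, 16 deep, square edge). In a click a slot lies within 2 mm of it.
- park_hole (a point): Centre of the mouth of the parking hole, in a dark square steel block 36 x 36 mm on the base (base x = -66, y = -138 mm), top 46 mm above the bench; hole 14 mm across, 31 mm deep.
- index_pin: Loose steel index pin, 0.13 kg, upright, 66 mm long. Origin: centre of its lower end, z up. Shank 12 mm across to 31 mm, nose chamfered 0.6 mm; collar 30 mm across from 31 to 36 mm; dark knurled grip 25 mm across from 36 to 66 mm. Starts parked, collar on the block. Fully home in the lock its collar rests on the turret; either way the lower end is 15 mm above the bench.
- core_sample: Bystander: grey rock core standing on the bench, 38 mm across, 52 mm tall; origin at the centre of its underside.
- core_sample_b: Bystander: shorter grey rock core, 38 mm across, 32 mm tall; origin at the centre of its underside.
- spare_mount: Bystander: resin puck lying on the bench, 30 mm across, 17 mm tall; origin at the centre of its underside.
Not all that is in view belongs to the job. Leave any red or yellow look-alike of the index_pin alone.

How it is judged:
By the outcome, as a careful person would: the job done as asked, in the order asked, and still so for the second after the job is handed in, with the robot touching nothing.
It also fails if it takes over 72 s, if anything falls off the work surface, if the arm or the gripper's body presses on something with over 40 N, if the wrist force passes 120 N, or if a joint passes its speed limit or range.

### The arm

A 7-joint arm with a two-finger parallel gripper is mounted at the origin on a cart in front of the work surface, level with it; the furniture and walls round the work are solid. World frame = base frame: x ahead of the robot, y to its left, z up, the work surface at z = 0. Lengths are in m, angles in rad, forces in N, time in s.
With the tool pointing down it reaches from about 0.4 to 0.85 m from the base axis. Payload 4.5 kg.
Tool frame: the origin (TCP) lies where the fingers leave the gripper's body, on its centre line; the fingertips stand 64 mm ahead of it and the grasp point (between the pads) lies 45 mm ahead of it; z points along the fingers, y is the line along which they close (so a half turn about z gives the same grasp; the last joint's range is limited). The gripper opens to 88 mm and grips with 3 to 60 N. Pads are 18 mm wide; open, the fingers measure 123 mm over their backs; the gripper's body (75 mm by 187 mm) begins 45 mm behind the grasp point.
Start: joints at [-1.121, 0.689, -0.195, 1.565, 0.157, 0.902, -0.215], TCP at [0.252, 0.572, 0.303] pointing down, gripper open.
Joint ranges: [-3.01, 3.01], [-0.46, 2.08], [-1.47, 1.51], [0.13, 2.56], [-1, 4.14], [0.04, 2.09], [-2.66, 2.66]. Speed limits (rad/s): [2.57, 2.57, 3.14, 3.14, 3.14, 3.14, 3.14].

### API

Orientations are given as a unit quaternion [x, y, z, w].
In Python, from plant import r gives the robot as it stands.
- The arm moves only by the tool play_rows, never from a script. Its arguments are lists of equal length, an entry for each row: "translation": the shift along the tool's x, y, z in m, a list of three; "delta_rot": the turn, a rotation vector about the tool's x, y, z in degrees, a list of three; "grip": the opening, from -1 (shut) to 1 (fully open). In form: {"translation": [[x, y, z], ...], "delta_rot": [[rx, ry, rz], ...], "grip": [grip, ...]}. A call has 1 to 20 rows; each row shifts and turns the commanded pose from where the row before left it, along the tool's axes as they then stand; what a row does not reach is not made up. A row lasts 1/8 s, in which the tool goes at most 62.5 mm and 10.7 degrees, less where a joint would pass 70% of its speed; a pose out of reach is approached as far as the arm can. A call with a gripper value outside its range is refused whole. The fingers move at their own pace and stop on an object; "squeeze" is the grip in N (left out, the last holds). Time passes only in rows, so rows that do not move let the fingers close. It gives the time, the measured TCP pose, the force, the opening and the grip force at its end, in the units of the state.
- r.get_state(): the state, without advancing time (a new reading comes with each control period).
- r.snapshot(name): name is "scene" or "top" or "wrist"; returns the picture (400x640x3 uint8, blue, green, red); there is no depth.
- r.get_calibration(name): a dict with "intrinsics" (3x3 intrinsics, pixels), "eye" and "rotation" of the camera in the world. Camera axes: x right, y up, looking along -z (the intrinsics and any distortion apply to the point x, -y, -z); pixel columns grow to the right and rows downward; lengths in m; the calibration is good to about 2 mm. A picture is of the moment at which its call begins: read the wrist's pose just before it. get_calibration takes no time and is no camera call; for the wrist camera it gives the pose at the moment of the call.
- r.finish_job(): hands the job in; it is judged then, once.
Trained networks look in the newest picture that a camera, given by its name, has taken for a name from the list of things; names that differ only in an ending like _2 or _b are one class to them, and where a whole thing is asked for, a point or a joint stands for the part that bears it (a point fixed in the world has none). Each returns a list of dicts, best first, with "confidence" (0 to 1); they miss things now and then, are a little off and sometimes report something else, mostly with a low value. They report only what shows in the picture. A call takes as long as a camera call. They do not tell look-alikes from the thing itself.
- r.look_for(camera, target): "point" ([x, y, z] in m, in world coordinates, good to about 4 mm: the middle of the surface that is visible of it).
- r.silhouettes(camera, target): "pixels" (400x640 bool, what is visible of it).
The state is a dict: "clock": time; "q": joint angles; "qd": joint speeds; "joint_torque": joint torques, N m; "tool_pos": TCP position; "eef_rot": TCP orientation; "contact_force": force on the tool from outside, world axes, zero at the start; "moment": the same for the moment, N m; "opening": opening from 0.0 (shut) to 1.0 (fully open); "finger_force": force on a finger pad.
Only numpy, scipy, OpenCV 4.12 (cv2) and the standard library are available. Lean on these libraries where they do the work, as an engineer would, in place of code of your own. Each camera call takes 0.05 s, during which the arm holds its last target. There are 200 camera calls.

## Working session

There is one attempt and no reset: what is moved stays moved. The work goes in short steps, Python scripts to look and compute and a tool call to move; the robot and the scene stay as the last step left them, time stands still between calls to the robot, and variables do not carry over. Pictures are saved under pics/ and viewed, at most 10 in all, crops included, and the job is handed in when it is done.

Besides the shell and the picture viewer there is one more tool, called by a JSON object that holds its "fn" and its "kwargs", one argument or row to a line. play_rows: Moves the arm, as the interface text tells. Its arguments: {"type":"object","properties":{"translation":{"type":"array","items":{"type":"array","items":{"type":"number"}}},"delta_rot":{"type":"array","items":{"type":"array","items":{"type":"number"}}},"grip":{"type":"array","items":{"type":"number"}},"squeeze":{"type":"number"}},"required":["translation","delta_rot","grip"]}

```bash
mkdir -p pics; ls
python3 - <<'E'
from plant import r
import cv2,numpy as np
s=r.get_state();print(s)
for c in ["scene","top"]:
    im=r.snapshot(c);cv2.imwrite(f"pics/{c}0.png",im)
    k=r.get_calibration(c);print(c,{a:np.round(b,3).tolist() for a,b in k.items()})
    for t in ["turret_base","axis","handle","station_3","probe","lock_mark","park_hole","index_pin","core_sample","spare_mount"]:
        try: print(t,[(np.round(d["point"],3).tolist(),round(d["confidence"],2)) for d in r.look_for(c,t)][:3])
        except Exception as e: print(t,e)
E
```

```text
pics
{'clock': 0.0, 'q': array([-1.12120016,  0.68997663, -0.1945173 ,  1.56634057,  0.15729633,
        0.90254717, -0.21512717]), 'qd': array([ 0.00021315, -0.0010165 ,  0.00167797,  0.00127545,  0.00105938,
        0.00155441,  0.00024238]), 'joint_torque': array([ 9.13248118e-05, -5.27577853e+01, -1.26646981e+00, -1.53429008e+01,
       -5.25645004e-02,  6.72658251e-03,  1.63695677e-04]), 'tool_pos': array([0.25227394, 0.57124733, 0.30191555]), 'eef_rot': array([ 2.06375676e-01,  9.78472379e-01, -9.31462954e-04, -1.25335069e-04]), 'contact_force': array([-0.05035582,  0.02767905, -0.11250414]), 'moment': array([-0.02113123, -0.02737594,  0.0340948 ]), 'finger_force': 0.0, 'opening': 1.0002004211591615}
scene {'intrinsics': [[472.784, 0.0, 318.784], [0.0, 472.784, 195.661], [0.0, 0.0, 1.0]], 'eye': [-0.238, -0.397, 0.559], 'rotation': [0.45, -0.251, -0.399, 0.758]}
turret_base [([0.546, 0.097, 0.05], 0.96), ([0.508, -0.03, 0.067], 0.64)]
axis [([0.544, 0.096, 0.046], 0.85)]
handle [([0.548, 0.102, 0.044], 0.91), ([0.478, -0.177, 0.014], 0.51)]
station_3 [([0.558, 0.097, 0.042], 0.
[... 280 characters left out ...]
unt [([0.479, -0.18, 0.017], 0.55), ([0.558, 0.096, 0.046], 0.54)]
top {'intrinsics': [[417.138, 0.0, 323.794], [0.0, 417.138, 192.478], [0.0, 0.0, 1.0]], 'eye': [0.348, 0.093, 1.007], 'rotation': [0.054, -0.056, -0.7, 0.71]}
turret_base [([0.571, 0.107, 0.049], 0.88)]
axis [([0.572, 0.108, 0.045], 0.64)]
handle [([0.57, 0.106, 0.044], 0.95)]
station_3 [([0.571, 0.109, 0.048], 0.6)]
probe [([0.567, 0.11, 0.049], 0.87)]
lock_mark [([0.571, 0.11, 0.043], 0.97)]
park_hole [([0.572, 0.109, 0.049], 0.97)]
index_pin [([0.513, -0.028, 0.079], 0.73), ([0.399, -0.043, 0.062], 0.63)]
core_sample [([0.358, 0.336, 0.035], 0.81), ([0.452, 0.386, 0.052], 0.76)]
spare_mount [([0.485, -0.172, 0.018], 0.64)]
```

View pics/scene0.png

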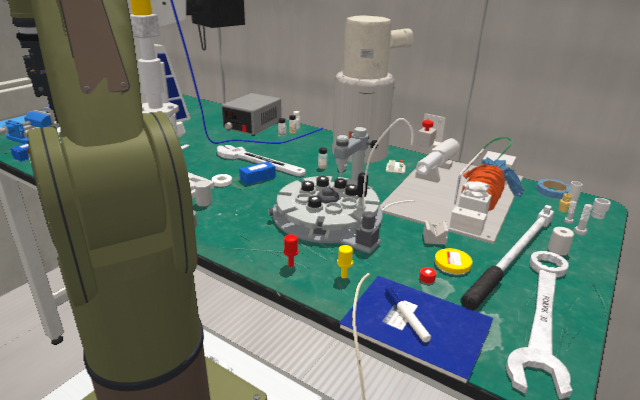

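View pics/top0.png

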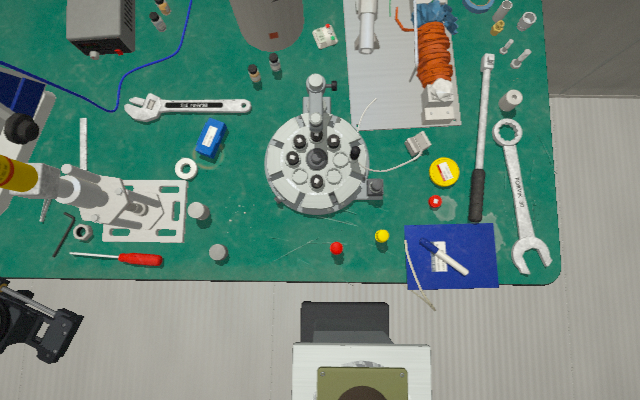

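```bash
cat > h.py <<'E'
import numpy as np,cv2
from scipy.spatial.transform import Rotation as R
from plant import r
def proj(c,P):
    k=r.get_calibration(c) if isinstance(c,str) else c
    Rm=np.array(k["rotation"]);Rm=R.from_quat(Rm).as_matrix() if Rm.size==4 else Rm
    p=(np.atleast_2d(P)-k["eye"])@Rm
    K=k["intrinsics"];p=p*[1,-1,-1]
    q=p@np.array(K).T
    return q[:,:2]/q[:,2:]
def unproj(c,uv,z):
    k=r.get_calibration(c) if isinstance(c,str) else c
    Rm=R.from_quat(k["rotation"]).as_matrix()
    d=np.linalg.inv(k["intrinsics"])@[uv[0],uv[1],1];d=Rm@(d*[1,-1,-1])
    return np.array(k["eye"])+d*(z-k["eye"][2])/d[2]
def b2w(b,p):
    x,y,t=b;p=np.atleast_2d(p).astype(float);c,s=np.cos(t),np.sin(t)
    return np.c_[x+c*p[:,0]-s*p[:,1],y+s*p[:,0]+c*p[:,1],p[:,2]]
def ring(rad,z,n=72,a0=0):
    a=np.linspace(0,2*np.pi,n,endpoint=False)+a0
    return np.c_[rad*np.cos(a),rad*np.sin(a),z*np.ones(n)]
def draw(im,c,b,th,S,off):
    def pl(P,col,closed=True):
        q=(proj(c,b2w(b,P))-off)*S
        cv2.polylines(im,[np.round(q).astype(int)],closed,col,1)
    pl(ring(.118,.046),(0,255,0));pl(ring(.128,.014),(0,255,255))
    ha=-np.pi/2-th
    for k in range(8):
        a=ha-k*np.pi/4
        cc=ring(.019,.058,24)+[.056*np.cos(a),.056*np.sin(a),0];pl(cc,(255,0,0) if k!=2 else (255,0,255))
        a-=np.pi/8
        pl([[.086*np.cos(a),.086*np.sin(a),.046],[.118*np.cos(a),.118*np.sin(a),.046]],(0,0,255))
    pl(ring(.011,.123,24)+[.086*np.cos(ha),.086*np.sin(ha),0],(255,255,0))
    pl(ring(.0135,.179,24)+[.056,0,0],(0,128,255))
    s=.018;pl(np.array([[-s,-s,.046],[s,-s,.046],[s,s,.046],[-s,s,.046]])+[-.066,-.138,0],(255,0,255))
    pl(ring(.0125,.081,24)+[-.066,-.138,0],(0,255,0))
E
python3 - <<'E'
from h import *
im=cv2.imread("pics/top0.png")
for n,uv,z in [("probe",(316,117),.179),("post",(316,83),.172),("disc",(317,163),.046),("park",(375,187),.081),("handle",(355,153),.12),("red",(337,248),.06),("yel",(382,236),.06)]:
    print(n,unproj("top",uv,z).round(3))
im2=cv2.resize(im[65:245,230:430],None,fx=4,fy=4,interpolation=cv2.INTER_CUBIC)[:600]
cv2.imwrite("pics/c1.png",im2)
E
```

```text
probe [0.635 0.11  0.179]
post [0.713 0.111 0.172]
disc [0.569 0.109 0.046]
park [ 0.507 -0.023  0.081]
handle [0.575 0.025 0.12 ]
red [0.37 0.06 0.06]
yel [ 0.398 -0.041  0.06 ]
```

View pics/c1.png

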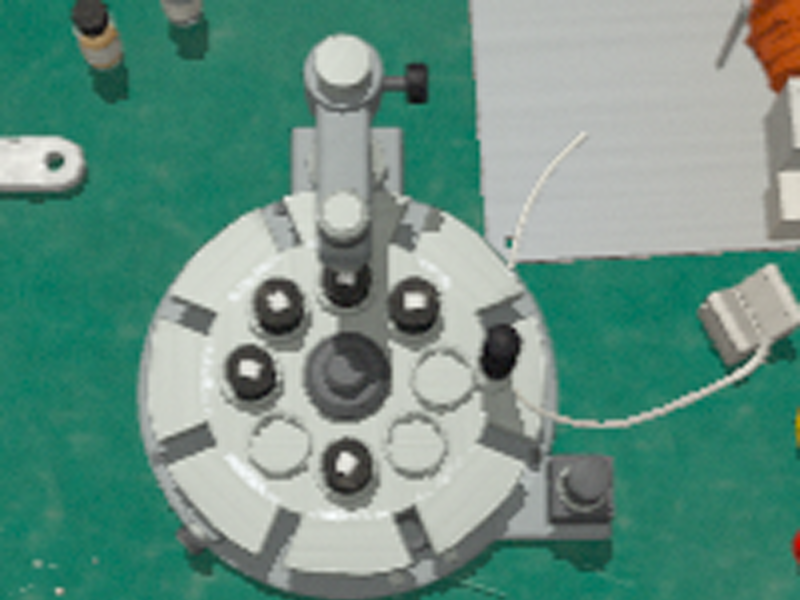

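```bash
cat > fit.py <<'E'
from h import *
from scipy.optimize import least_squares
k=r.get_calibration("top")
def pol(a,rad,z): return [rad*np.cos(a),rad*np.sin(a),z]
obs=[((343,62),lambda t:[.142,0,.172]),((343,217),lambda t:[.056,0,.179]),((587,478),lambda t:[-.066,-.138,.081]),((503,342),lambda t:pol(-np.pi/2-t,.086,.123))]
cups=[((443,378),0,.056),((417,445),1,.056),((347,463),2,.070),((280,445),3,.056),((250,371),4,.070),((280,301),5,.070),((347,278),6,.070),((415,300),7,.070)]
for uv,n,z in cups: obs.append((uv,lambda t,n=n,z=z:pol(-np.pi/2-t-n*np.pi/4,.056,z)))
uv=np.array([o[0] for o in obs],float);uv=[230,65]+(uv+.5)/4-.5
def f(p): return (proj(k,b2w(p[:3],np.array([o[1](p[3]) for o in obs])))-uv).ravel()
s=least_squares(f,[.57,.109,0,0],loss="soft_l1")
print(s.x.round(4));print(f(s.x).reshape(-1,2).round(1).tolist())
im=cv2.imread("pics/top0.png");im2=cv2.resize(im[65:245,230:430],None,fx=4,fy=4,interpolation=cv2.INTER_CUBIC)
draw(im2,k,s.x[:3],s.x[3],4,np.array([230,65]));cv2.imwrite("pics/c2.png",im2[:600])
E
python3 fit.py
```

```text
[ 0.5768  0.1101  0.0183 -0.0042]
[[0.1, 0.1], [0.2, -0.7], [1.2, 0.2], [0.1, 0.9], [-0.0, -0.7], [-0.3, -0.8], [0.1, 0.7], [-0.2, -0.5], [-0.1, -0.0], [-0.5, 0.8], [-0.2, -0.5], [-0.1, 0.7]]
```

View pics/c2.png

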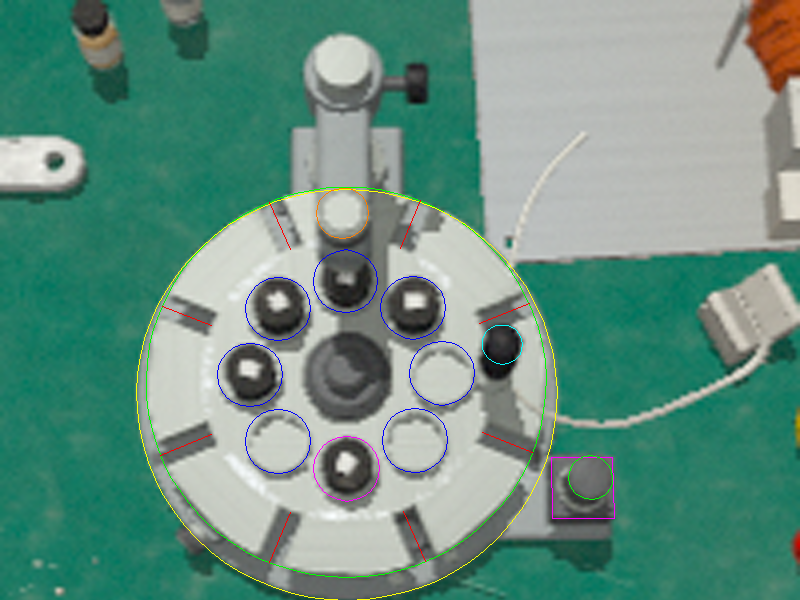

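{"fn": "play_rows", "kwargs": {
  "translation": [
    [-0.0371, -0.0263, 0.005],
    [-0.0371, -0.0263, 0.005],
    [-0.0371, -0.0263, 0.005],
    [-0.0371, -0.0263, 0.005],
    [-0.0371, -0.0263, 0.005],
    [-0.0371, -0.0263, 0.005],
    [-0.0371, -0.0263, 0.005],
    [-0.0371, -0.0263, 0.005],
    [-0.0371, -0.0263, 0.005],
    [-0.0371, -0.0263, 0.005],
    [-0.0371, -0.0263, 0.005],
    [-0.0371, -0.0263, 0.005],
    [-0.0371, -0.0263, 0.005],
    [-0.0371, -0.0263, 0.005],
    [0, 0, 0],
    [0, 0, 0],
    [0, 0, 0],
    [0, 0, 0],
    [0, 0, 0],
    [0, 0, 0]
  ],
  "delta_rot": [
    [0, 0, 0],
    [0, 0, 0],
    [0, 0, 0],
    [0, 0, 0],
    [0, 0, 0],
    [0, 0, 0],
    [0, 0, 0],
    [0, 0, 0],
    [0, 0, 0],
    [0, 0, 0],
    [0, 0, 0],
    [0, 0, 0],
    [0, 0, 0],
    [0, 0, 9.3],
    [0, 0, 9.3],
    [0, 0, 9.3],
    [0, 0, 9.3],
    [0, 0, 9.3],
    [0, 0, 9.3],
    [0, 0, 9.3]
  ],
  "grip": [1, 1, 1, 1, 1, 1, 1, 1, 1, 1, 1, 1, 0.4, 0.1, 0, 0, 0, 0, 0, 0],
  "squeeze": 15
}}

```text
clock: 3.6
tool_pos: [0.579, 0.0253, 0.2328]
eef_rot: [0.702, 0.712, 0.0, 0.0]
contact_force: [-0.4, 0.3, -0.4]
opening: 0.502
finger_force: 0.0
```

Run:
```python
from h import *
s=r.get_state();print(s["q"].round(3),s["tool_pos"].round(4),s["eef_rot"].round(4))
k=r.get_calibration("wrist");im=r.snapshot("wrist")
b=(.5768,.1101,.0183)
print({a:np.round(c,3).tolist() for a,c in k.items()})
print([(d["point"].round(3) if hasattr(d["point"],"round") else d["point"],d["confidence"]) for d in r.look_for("wrist","handle")])
draw(im,k,b,-.0042,1,np.zeros(2));cv2.imwrite("pics/w1.png",im)
```

```text
[-0.152  0.72   0.049  1.782 -0.055  0.64  -0.057] [0.579  0.0253 0.2328] [7.023e-01 7.119e-01 2.000e-04 0.000e+00]
{'intrinsics': [[298.559, 0.0, 325.237], [0.0, 298.559, 191.518], [0.0, 0.0, 1.0]], 'eye': [0.578, 0.101, 0.315], 'rotation': [-0.148, -0.002, 0.006, 0.989]}
[([0.5765, 0.0995, 0.0464], 0.63)]
```

View pics/w1.png

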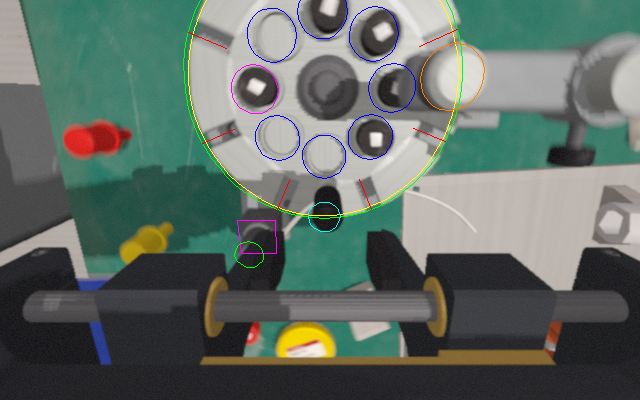

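{"fn": "play_rows", "kwargs": {
  "translation": [
    [-0.001, 0, 0.028],
    [0, 0, 0.028],
    [0, 0, 0.027],
    [0, 0, 0],
    [0, 0, 0],
    [0, 0, 0],
    [0, 0, 0],
    [0, 0, 0]
  ],
  "delta_rot": [
    [0, 0, 0],
    [0, 0, 0],
    [0, 0, 0],
    [0, 0, 0],
    [0, 0, 0],
    [0, 0, 0],
    [0, 0, 0],
    [0, 0, 0]
  ],
  "grip": [0, 0, 0, 0, -1, -1, -1, -1],
  "squeeze": 20
}}

```text
clock: 4.7
tool_pos: [0.5801, 0.0242, 0.1509]
eef_rot: [0.7, 0.714, 0.001, 0.001]
contact_force: [1.5, 0.2, 5.0]
opening: 0.239
finger_force: 20.0
```

{"fn": "play_rows", "kwargs": {
  "translation": [
    [0.0003, -0.0067, 0],
    [0.0003, -0.0067, 0],
    [0.0003, -0.0067, 0],
    [0.0003, -0.0067, 0],
    [0.0003, -0.0067, 0],
    [0.0003, -0.0067, 0],
    [0.0003, -0.0067, 0],
    [0.0003, -0.0067, 0],
    [0.0003, -0.0067, 0],
    [0.0003, -0.0067, 0],
    [0.0003, -0.0067, 0],
    [0.0003, -0.0067, 0]
  ],
  "delta_rot": [
    [0, 0, 4.5],
    [0, 0, 4.5],
    [0, 0, 4.5],
    [0, 0, 4.5],
    [0, 0, 4.5],
    [0, 0, 4.5],
    [0, 0, 4.5],
    [0, 0, 4.5],
    [0, 0, 4.5],
    [0, 0, 4.5],
    [0, 0, 4.5],
    [0, 0, 4.5]
  ],
  "grip": [-1, -1, -1, -1, -1, -1, -1, -1, -1, -1, -1, -1]
}}

```text
clock: 6.2
tool_pos: [0.5109, 0.0571, 0.1508]
eef_rot: [0.949, 0.316, 0.002, 0.002]
contact_force: [2.3, -4.3, 6.1]
opening: 0.245
finger_force: 20.0
```

{"fn": "play_rows", "kwargs": {
  "translation": [
    [0.0003, -0.0067, 0],
    [0.0003, -0.0067, 0],
    [0.0003, -0.0067, 0],
    [0.0003, -0.0067, 0],
    [0.0003, -0.0067, 0],
    [0.0003, -0.0067, 0],
    [0.0003, -0.0067, 0],
    [0.0003, -0.0067, 0],
    [0.0003, -0.003, 0],
    [0, 0, 0]
  ],
  "delta_rot": [
    [0, 0, 4.5],
    [0, 0, 4.5],
    [0, 0, 4.5],
    [0, 0, 4.5],
    [0, 0, 4.5],
    [0, 0, 4.5],
    [0, 0, 4.5],
    [0, 0, 4.5],
    [0, 0, 0],
    [0, 0, 0]
  ],
  "grip": [-1, -1, -1, -1, -1, -1, -1, -1, -1, -1]
}}

```text
clock: 7.45
tool_pos: [0.4924, 0.1098, 0.1508]
eef_rot: [1.0, 0.008, 0.0, 0.001]
contact_force: [-2.6, -3.5, 10.3]
opening: 0.238
finger_force: 20.0
```

```bash
python3 -c "
from h import *
s=r.get_state();print(s['q'].round(3),s['tool_pos'].round(4),R.from_quat(s['eef_rot']).as_matrix().round(3))"
```

```text
[-0.527  0.834  0.363  2.062 -0.778  0.382 -1.09 ] [0.4924 0.1098 0.1508] [[ 1.     0.017  0.001]
 [ 0.017 -1.    -0.002]
 [ 0.001  0.002 -1.   ]]
```

{"fn": "play_rows", "kwargs": {
  "translation": [
    [0, 0, 0],
    [0, 0, 0],
    [0, 0, 0],
    [0, 0, -0.035],
    [0, 0, -0.025],
    [0, 0, 0],
    [0, 0, 0],
    [0, 0, 0],
    [0, 0, 0],
    [0, 0, 0],
    [0, 0, 0],
    [0, 0, 0],
    [0, 0, 0],
    [0, 0, 0],
    [0, 0, 0],
    [0, 0, 0],
    [0, 0, 0],
    [0, 0, 0],
    [0, 0, 0],
    [0, 0, 0]
  ],
  "delta_rot": [
    [0, 0, 0],
    [0, 0, 0],
    [0, 0, 0],
    [0, 0, 0],
    [0, 0, -10],
    [0, 0, -10],
    [0, 0, -10],
    [0, 0, -10],
    [0, 0, -10],
    [0, 0, -10],
    [0, 0, -10],
    [0, 0, -10],
    [0, 0, -10],
    [0, 0, -10],
    [0, 0, -10],
    [0, 0, -10],
    [0, 0, -10],
    [0, 0, -10],
    [0, 0, -10],
    [0, 0, -10]
  ],
  "grip": [0, 0, 0, 0, 0, 0, 0, 0, 0, 0, 0, 0, 0, 0, 0, 0, 0, 0, 0, 0]
}}

```text
clock: 9.95
tool_pos: [0.4924, 0.1114, 0.2096]
eef_rot: [0.162, 0.987, -0.0, -0.0]
contact_force: [-0.6, 0.4, 0.9]
opening: 0.497
finger_force: 0.0
```

```bash
python3 -c "
from h import *
s=r.get_state();print(s['q'].round(3),s['tool_pos'].round(4),R.from_quat(s['eef_rot']).as_matrix().round(3))
im=r.snapshot('top');im2=cv2.resize(im[65:245,230:430],None,fx=4,fy=4,interpolation=cv2.INTER_CUBIC)[:600]
draw(im2,r.get_calibration('top'),(.5768,.1101,.0183),1.57,4,np.array([230,65]));cv2.imwrite('pics/t2.png',im2)"
```

```text
[-0.164  0.689 -0.241  2.01   0.335  0.48   0.595] [0.4924 0.1114 0.2096] [[-0.948  0.319 -0.   ]
 [ 0.319  0.948 -0.   ]
 [ 0.    -0.    -1.   ]]
```

View pics/t2.png

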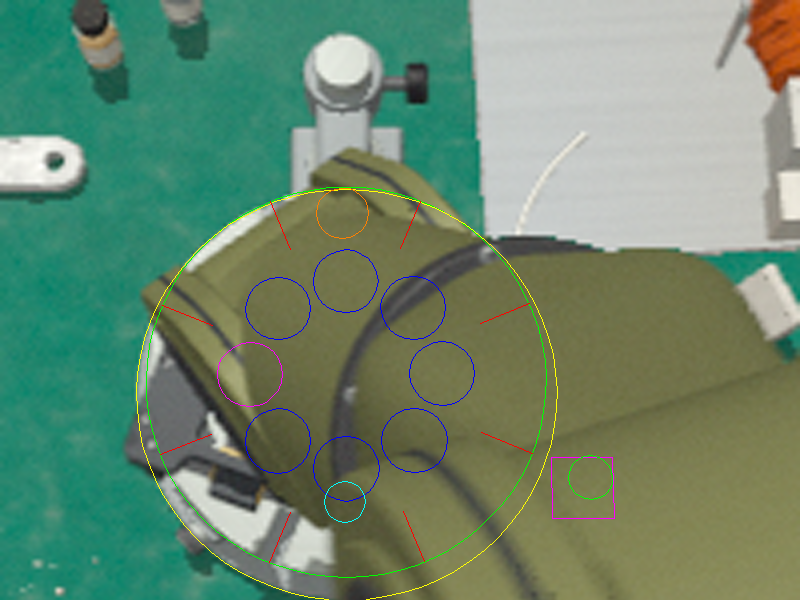

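{"fn": "play_rows", "kwargs": {
  "translation": [
    [0, 0, 0],
    [0, 0, 0],
    [0.001, -0.002, 0.02],
    [0, 0, 0.02],
    [0, 0, 0.019],
    [0, 0, 0],
    [0, 0, 0],
    [0, 0, 0],
    [0, 0, 0],
    [0, 0, 0]
  ],
  "delta_rot": [
    [0, 0, -9.8],
    [0, 0, -9.8],
    [0, 0, 0],
    [0, 0, 0],
    [0, 0, 0],
    [0, 0, 0],
    [0, 0, 0],
    [0, 0, 0],
    [0, 0, 0],
    [0, 0, 0]
  ],
  "grip": [0, 0, 0, 0, 0, 0, -1, -1, -1, -1]
}}

```text
clock: 11.25
tool_pos: [0.4919, 0.1095, 0.1513]
eef_rot: [-0.006, 1.0, 0.0, 0.001]
contact_force: [-0.0, 0.2, 5.0]
opening: 0.237
finger_force: 20.0
```

{"fn": "play_rows", "kwargs": {
  "translation": [
    [-0.0003, 0.0067, 0],
    [-0.0003, 0.0067, 0],
    [-0.0003, 0.0067, 0],
    [-0.0003, 0.0067, 0],
    [-0.0003, 0.0067, 0],
    [-0.0003, 0.0067, 0],
    [-0.0003, 0.0067, 0],
    [-0.0003, 0.0067, 0],
    [-0.0003, 0.0067, 0],
    [-0.0003, 0.0067, 0],
    [-0.0003, 0.0067, 0],
    [-0.0003, 0.0067, 0]
  ],
  "delta_rot": [
    [0, 0, 4.5],
    [0, 0, 4.5],
    [0, 0, 4.5],
    [0, 0, 4.5],
    [0, 0, 4.5],
    [0, 0, 4.5],
    [0, 0, 4.5],
    [0, 0, 4.5],
    [0, 0, 4.5],
    [0, 0, 4.5],
    [0, 0, 4.5],
    [0, 0, 4.5]
  ],
  "grip": [-1, -1, -1, -1, -1, -1, -1, -1, -1, -1, -1, -1]
}}

```text
clock: 12.75
tool_pos: [0.5247, 0.1782, 0.1513]
eef_rot: [0.449, 0.893, -0.002, -0.001]
contact_force: [-4.3, -1.9, 8.8]
opening: 0.241
finger_force: 20.0
```

{"fn": "play_rows", "kwargs": {
  "translation": [
    [-0.0003, 0.0067, 0],
    [-0.0003, 0.0067, 0],
    [-0.0003, 0.0067, 0],
    [-0.0003, 0.0067, 0],
    [-0.0003, 0.0067, 0],
    [-0.0003, 0.0067, 0],
    [-0.0003, 0.0067, 0],
    [-0.0003, 0.0067, 0],
    [0, 0.001, 0],
    [0, 0, 0]
  ],
  "delta_rot": [
    [0, 0, 4.5],
    [0, 0, 4.5],
    [0, 0, 4.5],
    [0, 0, 4.5],
    [0, 0, 4.5],
    [0, 0, 4.5],
    [0, 0, 4.5],
    [0, 0, 4.5],
    [0, 0, 0],
    [0, 0, 0]
  ],
  "grip": [-1, -1, -1, -1, -1, -1, -1, -1, -1, -1]
}}

```text
clock: 14.0
tool_pos: [0.5772, 0.1971, 0.1513]
eef_rot: [0.703, 0.711, 0.001, -0.001]
contact_force: [-2.1, 2.8, 5.0]
opening: 0.24
finger_force: 20.0
```

{"fn": "play_rows", "kwargs": {
  "translation": [
    [0, 0, 0],
    [0, 0, 0],
    [0, 0, -0.035],
    [0, 0, -0.04],
    [0, 0, -0.035],
    [-0.0376, -0.0111, 0],
    [-0.0376, -0.0111, 0],
    [-0.0376, -0.0111, 0],
    [-0.0376, -0.0111, 0],
    [-0.0376, -0.0111, 0],
    [-0.0376, -0.0111, 0],
    [0, 0, 0],
    [0, 0, 0],
    [0, 0, 0],
    [0, 0, 0],
    [0, 0, 0],
    [0, 0, 0],
    [0, 0, 0]
  ],
  "delta_rot": [
    [0, 0, 0],
    [0, 0, 0],
    [0, 0, 0],
    [0, 0, 0],
    [0, 0, 0],
    [0, 0, 0],
    [0, 0, 0],
    [0, 0, 0],
    [0, 0, 0],
    [0, 0, 0],
    [0, 0, 0],
    [0, 0, 9.6],
    [0, 0, 9.6],
    [0, 0, 9.6],
    [0, 0, 9.6],
    [0, 0, 9.6],
    [0, 0, 9.6],
    [0, 0, 9.6]
  ],
  "grip": [0, 0, 0, 0, 0, 0, 0, 0, 0, 0, 0, 0, 0, 0, 0, 0, 0, 0]
}}

```text
clock: 16.25
tool_pos: [0.5134, -0.0312, 0.2606]
eef_rot: [0.98, 0.201, -0.0, 0.0]
contact_force: [-1.1, -1.3, -0.3]
opening: 0.502
finger_force: 0.0
```

```bash
python3 -c "
from h import *
s=r.get_state();print(s['q'].round(3),s['tool_pos'].round(4),R.from_quat(s['eef_rot']).as_matrix().round(3))
k=r.get_calibration('wrist');im=r.snapshot('wrist')
print([(np.round(d['point'],4),d['confidence']) for d in r.look_for('wrist','index_pin')])
draw(im,k,(.5768,.1101,.0183),3.1416,1,np.zeros(2));cv2.imwrite('pics/w3.png',im)"
```

```text
[-0.296  0.652  0.442  1.961 -0.457  0.628 -0.725] [ 0.5134 -0.0312  0.2606] [[ 0.919  0.393 -0.   ]
 [ 0.393 -0.919 -0.   ]
 [-0.    -0.    -1.   ]]
[(array([0.3819, 0.0618, 0.0352]), 0.7), (array([ 0.5204, -0.0218,  0.0826]), 0.6), (array([0.5592, 0.0938, 0.0413]), 0.47)]
```

View pics/w3.png

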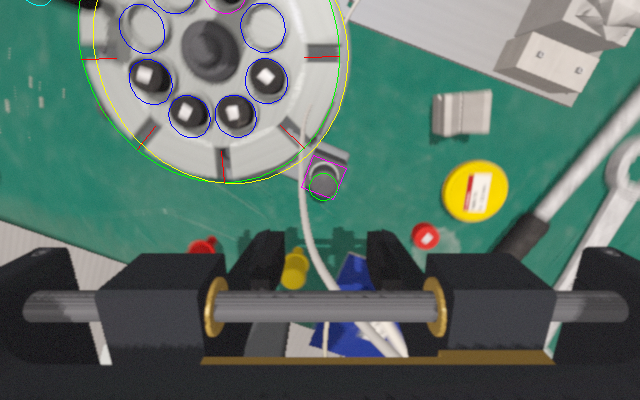

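{"fn": "play_rows", "kwargs": {
  "translation": [
    [0.001, -0.003, 0.04],
    [0, 0, 0.04],
    [0, 0, 0.035],
    [0, 0, 0.015],
    [0, 0, 0.011],
    [0, 0, 0],
    [0, 0, 0],
    [0, 0, 0],
    [0, 0, 0],
    [0, 0, 0]
  ],
  "delta_rot": [
    [0, 0, 0],
    [0, 0, 0],
    [0, 0, 0],
    [0, 0, 0],
    [0, 0, 0],
    [0, 0, 0],
    [0, 0, 0],
    [0, 0, 0],
    [0, 0, 0],
    [0, 0, 0]
  ],
  "grip": [0, 0, 0, 0, 0, 0, -1, -1, -1, -1],
  "squeeze": 10
}}

```text
clock: 17.6
tool_pos: [0.5138, -0.0279, 0.1204]
eef_rot: [0.979, 0.203, 0.001, 0.0]
contact_force: [-0.3, 0.3, 6.6]
opening: 0.278
finger_force: 10.0
```

{"fn": "play_rows", "kwargs": {
  "translation": [
    [0, 0, 0],
    [0, 0, 0],
    [0, 0, -0.015],
    [0, 0, -0.02],
    [0, 0, -0.025],
    [0, 0, 0]
  ],
  "delta_rot": [
    [0, 0, 0],
    [0, 0, 0],
    [0, 0, 0],
    [0, 0, 0],
    [0, 0, 0],
    [0, 0, 0]
  ],
  "grip": [-1, -1, -1, -1, -1, -1],
  "squeeze": 30
}}

```text
clock: 18.35
tool_pos: [0.5139, -0.0277, 0.1814]
eef_rot: [0.979, 0.204, 0.001, 0.0]
contact_force: [0.1, 0.6, -0.7]
opening: 0.27
finger_force: 30.0
```

```bash
python3 -c "
from h import *
s=r.get_state();M=R.from_quat(s['eef_rot']).as_matrix();print(s['tool_pos'].round(4),M.round(4),s['contact_force'],s['moment'],s['opening'])
b=(.5768,.1101,.0183);d=(b2w(b,[-.0938,-.0388,0])-b2w(b,[-.066,-.138,0]))[0]
print(d,M.T@d,b2w(b,[-.0938,-.0388,0]))"
```

```text
[ 0.5139 -0.0277  0.1814] [[ 9.171e-01  3.987e-01  3.000e-03]
 [ 3.987e-01 -9.171e-01 -1.000e-04]
 [ 2.700e-03  1.300e-03 -1.000e+00]] [ 0.06041371  0.58404767 -0.66265935] [-0.01505385  0.1878708  -0.05448948] 0.2703713734991202
[-0.0296106   0.09867468  0.        ] [ 1.21852687e-02 -1.02298533e-01 -9.69042921e-05] [[0.48372571 0.06959005 0.        ]]
```

{"fn": "play_rows", "kwargs": {
  "translation": [
    [0.003, -0.0256, 0],
    [0.003, -0.0256, 0],
    [0.003, -0.0256, 0],
    [0.0032, -0.0255, 0],
    [0, 0, 0.014],
    [0, 0, 0.012],
    [0, 0, 0]
  ],
  "delta_rot": [
    [0, 0, 0],
    [0, 0, 0],
    [0, 0, 0],
    [0, 0, 0],
    [0, 0, 0],
    [0, 0, 0],
    [0, 0, 0]
  ],
  "grip": [-1, -1, -1, -1, -1, -1, -1]
}}

```text
clock: 19.23
tool_pos: [0.4833, 0.0694, 0.1524]
eef_rot: [0.979, 0.202, -0.001, 0.0]
contact_force: [0.2, 0.6, -1.1]
opening: 0.275
finger_force: 30.0
```

```bash
python3 -c "
from h import *
s=r.get_state();M=R.from_quat(s['eef_rot']).as_matrix();print(s['tool_pos'].round(4),M.T@(np.array([.5139-.0296,-.0277+.0987,.155])-s['tool_pos']),s['contact_force'])
k=r.get_calibration('wrist');im=r.snapshot('wrist')
draw(im,k,(.5768,.1101,.0183),3.1416,1,np.zeros(2));cv2.imwrite('pics/w4.png',cv2.resize(im[0:320,160:480],None,fx=1.8,fy=1.8))"
```

```text
[0.4833 0.0694 0.1524] [ 0.00153826 -0.00102993 -0.00256507] [ 0.168893    0.62401464 -1.10346912]
```

View pics/w4.png

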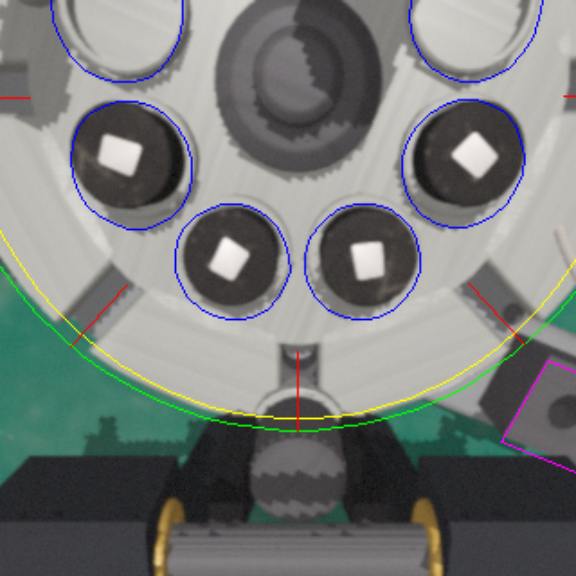

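{"fn": "play_rows", "kwargs": {
  "translation": [
    [0, 0, 0.0025],
    [0, 0, 0.0025],
    [0, 0, 0.0025],
    [0, 0, 0.0025],
    [0, 0, 0]
  ],
  "delta_rot": [
    [0, 0, 0],
    [0, 0, 0],
    [0, 0, 0],
    [0, 0, 0],
    [0, 0, 0]
  ],
  "grip": [-1, -1, -1, -1, -1]
}}

```text
clock: 19.9
tool_pos: [0.4839, 0.0707, 0.1436]
eef_rot: [0.979, 0.203, 0.0, 0.0]
contact_force: [-0.5, -0.3, -1.8]
opening: 0.273
finger_force: 30.0
```

{"fn": "play_rows", "kwargs": {
  "translation": [
    [0, 0, 0.002],
    [0, 0, 0.002],
    [0, 0, 0.002],
    [0, 0, 0.001],
    [0, 0, 0.001],
    [0, 0, 0]
  ],
  "delta_rot": [
    [0, 0, 0],
    [0, 0, 0],
    [0, 0, 0],
    [0, 0, 0],
    [0, 0, 0],
    [0, 0, 0]
  ],
  "grip": [-1, -1, -1, -1, -1, -1]
}}

```text
clock: 20.65
tool_pos: [0.4838, 0.0707, 0.1356]
eef_rot: [0.979, 0.203, 0.0, 0.0]
contact_force: [0.6, -2.3, -0.5]
opening: 0.274
finger_force: 30.0
```

{"fn": "play_rows", "kwargs": {
  "translation": [
    [0, 0, 0.0007],
    [0, 0, 0.0007],
    [0, 0, 0]
  ],
  "delta_rot": [
    [0, 0, 0],
    [0, 0, 0],
    [0, 0, 0]
  ],
  "grip": [-1, -1, -1]
}}

```text
clock: 21.02
tool_pos: [0.4841, 0.0708, 0.1352]
eef_rot: [0.979, 0.203, 0.001, -0.0]
contact_force: [-0.5, -1.7, 10.0]
opening: 0.272
finger_force: 30.0
```

{"fn": "play_rows", "kwargs": {
  "translation": [
    [0.0008, 0, -0.0004],
    [0.0008, 0, 0],
    [0.0008, 0, 0],
    [0, 0, 0]
  ],
  "delta_rot": [
    [0, 0, 0],
    [0, 0, 0],
    [0, 0, 0],
    [0, 0, 0]
  ],
  "grip": [-1, -1, -1, -1]
}}

```text
clock: 21.52
tool_pos: [0.4851, 0.0713, 0.1352]
eef_rot: [0.979, 0.203, -0.001, -0.0]
contact_force: [-1.9, -2.5, 8.4]
opening: 0.275
finger_force: 30.0
```

{"fn": "play_rows", "kwargs": {
  "translation": [
    [0.0008, 0, -0.0002],
    [0.0008, 0, 0],
    [0.0008, 0, 0],
    [0, 0, 0]
  ],
  "delta_rot": [
    [0, 0, 0],
    [0, 0, 0],
    [0, 0, 0],
    [0, 0, 0]
  ],
  "grip": [-1, -1, -1, -1]
}}

```text
clock: 22.02
tool_pos: [0.4863, 0.0718, 0.1352]
eef_rot: [0.979, 0.203, -0.002, -0.0]
contact_force: [-2.2, -4.4, 8.0]
opening: 0.273
finger_force: 30.0
```

{"fn": "play_rows", "kwargs": {
  "translation": [
    [0.0008, 0, -0.0002],
    [0.0008, 0, 0],
    [0.0008, 0, 0],
    [0, 0, 0]
  ],
  "delta_rot": [
    [0, 0, 0],
    [0, 0, 0],
    [0, 0, 0],
    [0, 0, 0]
  ],
  "grip": [-1, -1, -1, -1]
}}

```text
clock: 22.52
tool_pos: [0.4888, 0.073, 0.1351]
eef_rot: [0.979, 0.203, -0.002, -0.0]
contact_force: [-2.6, -4.5, 4.6]
opening: 0.275
finger_force: 30.0
```

{"fn": "play_rows", "kwargs": {
  "translation": [
    [0.0008, 0, 0],
    [0.0008, 0, 0],
    [0.0008, 0, 0],
    [0, 0, 0]
  ],
  "delta_rot": [
    [0, 0, 0],
    [0, 0, 0],
    [0, 0, 0],
    [0, 0, 0]
  ],
  "grip": [-1, -1, -1, -1]
}}

```text
clock: 23.02
tool_pos: [0.4927, 0.0747, 0.135]
eef_rot: [0.979, 0.204, 0.0, 0.0]
contact_force: [-0.8, -3.4, -0.7]
opening: 0.27
finger_force: 30.0
```

{"fn": "play_rows", "kwargs": {
  "translation": [
    [0, 0, 0.0006],
    [0, 0, 0.0006],
    [0, 0, 0]
  ],
  "delta_rot": [
    [0, 0, 0],
    [0, 0, 0],
    [0, 0, 0]
  ],
  "grip": [-1, -1, -1]
}}

```text
clock: 23.4
tool_pos: [0.4927, 0.0746, 0.1339]
eef_rot: [0.979, 0.203, 0.0, 0.0]
contact_force: [-0.6, -2.7, -0.6]
opening: 0.27
finger_force: 30.0
```

{"fn": "play_rows", "kwargs": {
  "translation": [
    [0, 0, 0.0012],
    [0, 0, 0.0012],
    [0, 0, 0.0012],
    [0, 0, 0]
  ],
  "delta_rot": [
    [0, 0, 0],
    [0, 0, 0],
    [0, 0, 0],
    [0, 0, 0]
  ],
  "grip": [-1, -1, -1, -1]
}}

```text
clock: 23.9
tool_pos: [0.4925, 0.0746, 0.1301]
eef_rot: [0.979, 0.203, -0.0, 0.0]
contact_force: [-0.5, -3.9, -0.5]
opening: 0.269
finger_force: 30.0
```

{"fn": "play_rows", "kwargs": {
  "translation": [
    [0.001, 0, 0],
    [0.001, 0, 0],
    [0, 0, 0],
    [0, 0, 0]
  ],
  "delta_rot": [
    [0, 0, 0],
    [0, 0, 0],
    [0, 0, 0],
    [0, 0, 0]
  ],
  "grip": [-1, -1, -1, -1]
}}

```text
clock: 24.4
tool_pos: [0.4934, 0.0749, 0.1301]
eef_rot: [0.979, 0.203, -0.001, 0.0]
contact_force: [-2.5, -6.4, -1.0]
opening: 0.272
finger_force: 30.0
```

{"fn": "play_rows", "kwargs": {
  "translation": [
    [-0.001, 0, 0],
    [-0.001, 0, 0],
    [-0.001, 0, 0],
    [-0.001, 0, 0],
    [0, 0, 0],
    [0, 0, 0]
  ],
  "delta_rot": [
    [0, 0, 0],
    [0, 0, 0],
    [0, 0, 0],
    [0, 0, 0],
    [0, 0, 0],
    [0, 0, 0]
  ],
  "grip": [-1, -1, -1, -1, -1, -1]
}}

```text
clock: 25.15
tool_pos: [0.4914, 0.0741, 0.1304]
eef_rot: [0.979, 0.204, 0.001, -0.0]
contact_force: [2.7, -2.3, -2.0]
opening: 0.274
finger_force: 30.0
```

{"fn": "play_rows", "kwargs": {
  "translation": [
    [0.001, 0, 0],
    [0.001, 0, -0.002],
    [0, 0, -0.003],
    [0, 0, -0.003],
    [0.001, 0, 0],
    [0.001, 0, 0],
    [0.001, 0, 0],
    [0, 0, 0],
    [0, 0, 0]
  ],
  "delta_rot": [
    [0, 0, 0],
    [0, 0, 0],
    [0, 0, 0],
    [0, 0, 0],
    [0, 0, 0],
    [0, 0, 0],
    [0, 0, 0],
    [0, 0, 0],
    [0, 0, 0]
  ],
  "grip": [-1, -1, -1, -1, -1, -1, -1, -1, -1]
}}

```text
clock: 26.28
tool_pos: [0.4948, 0.0758, 0.1383]
eef_rot: [0.979, 0.203, -0.0, -0.0]
contact_force: [-2.1, -3.8, 1.1]
opening: 0.271
finger_force: 30.0
```

{"fn": "play_rows", "kwargs": {
  "translation": [
    [-0.0015, 0.0002, 0],
    [-0.0015, 0.0001, 0],
    [0, 0, 0],
    [0, 0, 0.002],
    [0, 0, 0.002],
    [0, 0, 0.002],
    [0, 0, 0.002],
    [0, 0, 0.001],
    [0, 0, 0]
  ],
  "delta_rot": [
    [0, 0, 0],
    [0, 0, 0],
    [0, 0, 0],
    [0, 0, 0],
    [0, 0, 0],
    [0, 0, 0],
    [0, 0, 0],
    [0, 0, 0],
    [0, 0, 0]
  ],
  "grip": [-1, -1, -1, -1, -1, -1, -1, -1, -1]
}}

```text
clock: 27.4
tool_pos: [0.4923, 0.0743, 0.129]
eef_rot: [0.979, 0.203, -0.0, -0.0]
contact_force: [-0.2, -2.0, -1.0]
opening: 0.272
finger_force: 30.0
```

{"fn": "play_rows", "kwargs": {
  "translation": [
    [0, 0, 0.0015],
    [0, 0, 0.0015],
    [0, 0, 0.0015],
    [0, 0, 0.0015],
    [0, 0, 0.0015],
    [0, 0, 0]
  ],
  "delta_rot": [
    [0, 0, 0],
    [0, 0, 0],
    [0, 0, 0],
    [0, 0, 0],
    [0, 0, 0],
    [0, 0, 0]
  ],
  "grip": [-1, -1, -1, -1, -1, -1]
}}

```text
clock: 28.15
tool_pos: [0.4925, 0.0742, 0.1216]
eef_rot: [0.979, 0.203, -0.0, 0.0]
contact_force: [-0.5, -3.7, -1.0]
opening: 0.269
finger_force: 30.0
```

{"fn": "play_rows", "kwargs": {
  "translation": [
    [0, 0, 0.0007],
    [0, 0, 0.0007],
    [0, 0, 0.0006],
    [0, 0, 0]
  ],
  "delta_rot": [
    [0, 0, 0],
    [0, 0, 0],
    [0, 0, 0],
    [0, 0, 0]
  ],
  "grip": [-1, -1, -1, -1]
}}

```text
clock: 28.65
tool_pos: [0.4924, 0.0741, 0.1206]
eef_rot: [0.979, 0.203, 0.0, -0.0]
contact_force: [-3.4, -3.7, 9.8]
opening: 0.272
finger_force: 30.0
```

{"fn": "play_rows", "kwargs": {
  "translation": [
    [0, 0, 0],
    [0, 0, 0],
    [0, 0, 0],
    [0, 0, 0],
    [0, 0, -0.02],
    [0, 0, -0.035],
    [0, 0, -0.04],
    [0, 0, -0.04],
    [-0.04, 0, 0],
    [-0.04, 0, 0],
    [0, 0, 0]
  ],
  "delta_rot": [
    [0, 0, 0],
    [0, 0, 0],
    [0, 0, 0],
    [0, 0, 0],
    [0, 0, 0],
    [0, 0, 0],
    [0, 0, 0],
    [0, 0, 0],
    [0, 0, 0],
    [0, 0, 0],
    [0, 0, 0]
  ],
  "grip": [0, 0, 0, 0, 0, 0, 0, 0, 0, 0, 0]
}}

```text
clock: 30.02
tool_pos: [0.4161, 0.0415, 0.255]
eef_rot: [0.979, 0.202, -0.002, -0.001]
contact_force: [0.9, -0.1, -0.3]
opening: 0.5
finger_force: 0.0
```

```bash
python3 -c "
from h import *
k=r.get_calibration('wrist');im=r.snapshot('wrist');b=(.5768,.1101,.0183)
im=im.copy()
a=np.arctan2(-.0388,-.0938)
for rad in (.092,.094,):
  for rr,z in ((.0125,.081),(.015,.051)):
    q=proj(k,b2w(b,ring(rr,z,24)+[rad*np.cos(a),rad*np.sin(a),0]));cv2.polylines(im,[q.round().astype(int)],True,(0,255,0) if rad==.094 else (0,0,255),1)
cv2.imwrite('pics/w5.png',cv2.resize(im[0:320,160:480],None,fx=1.8,fy=1.8))"
```

```text
(no output)
```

View pics/w5.png

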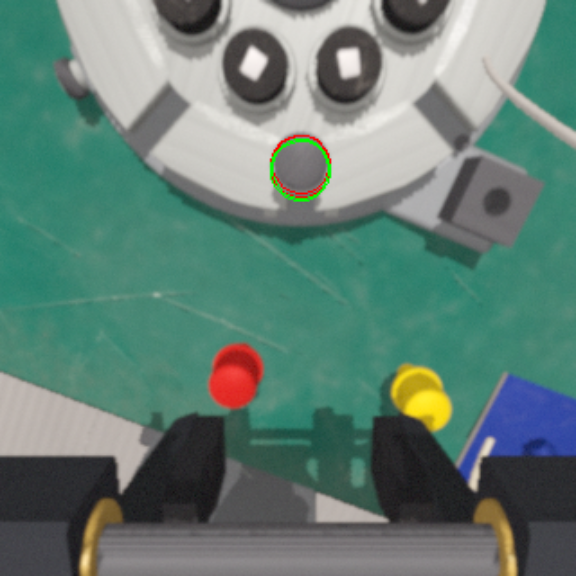

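The wrist view shows the pin upright in the robot-side slot at crop (300,165), with its collar on the rim. The parking hole is empty, and the red and yellow look-alikes are untouched.

```bash
python3 -c "
from plant import r
print(r.finish_job())"
```

```text
the job is handed in; nothing more can be done
None
```

The job is handed in at about 30 s: I turned the turret four clicks so station three is under the probe, and locked it with the index pin pushed fully home in the hole I felt out on the robot's side; samples and look-alikes were left alone.

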